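# Turn the swatch leaf over on the binder's rings

## Robot

A 7-joint arm with a two-finger parallel gripper is mounted at the origin on a cart in front of the work surface, level with it; the furniture and walls round the work are solid. World frame = base frame: x ahead of the robot, y to its left, z up, the work surface at z = 0. Lengths are in m, angles in rad, forces in N, time in s.
With the tool pointing down it reaches from about 0.425 to 0.975 m from the base axis. Payload 16.7 kg.
Tool frame: the origin (TCP) lies on the centre line of the jaws, within the pads' length; the fingertips stand 11 mm ahead of it and the grasp point (between the pads) lies 8 mm behind it; z points along the fingers, y is the line along which they close (so a half turn about z gives the same grasp; the last joint's range is limited). The gripper opens to 85 mm and grips with 20 to 120 N. Pads are 22 mm wide; open, the fingers measure 114 mm over their backs; the gripper's body (76 mm by 85 mm) begins 54 mm behind the grasp point. The pads swing forward as they close: fully open they stand 13 mm farther back than shut.
Start: joints at [-1.365, 0.426, 0.074, 1.606, -0.034, 1.111, -0.067], TCP at [0.235, 0.633, 0.242] pointing down, gripper open.
Joint ranges: [-2.85, 2.85], [-0.5, 2.14], [-1.23, 1.37], [0.21, 2.46], [-1.02, 4.16], [0.16, 2.05], [-2.73, 2.73]. Speed limits (rad/s): [1.89, 1.89, 2.39, 2.39, 3.01, 3.01, 3.01].

## Interface

Orientations are given as a rotation vector (axis times angle).
In Python, from cell import robot gives the robot as it stands.
- The arm moves only by the tool play_rows, never from a script. Its argument "motion" is a list of rows, each a list of 5 numbers: the closure, from -1 (fully open) to 1 (shut), then the shift along the tool's x, y, z normalised to -1 to 1, where 1 is 400 mm, then the turn about the tool's z normalised to -1 to 1, where 1 is 180 degrees. In form: [[hand, x, y, z, turn], ...]. A call has 1 to 20 rows; each row is the pose to reach, as a shift and turn from the pose commanded when the call began, along the tool's axes at that moment, turning the shorter way round; what a row does not reach only later rows make up. A row lasts 1/10 s, in which the tool goes at most 50 mm and 8.59 degrees, less where a joint would pass 70% of its speed; a pose out of reach is approached as far as the arm can. A call with a number of a shift or a turn outside -1 to 1 is refused whole. A call with a gripper value outside its range is refused whole. The fingers move at their own pace and stop on an object; the grip force is fixed at half the most. Time passes only in rows, so rows that repeat a pose let the fingers close. It gives the time, the measured TCP pose, the force, the opening and the grip force at its end, in the units of the state.
- robot.sense(): the state, without advancing time (a new reading comes with each control period).
- robot.grab_frame(name): name is "scene" or "top"; returns a dict with "img" (480x640x3 uint8, red, green, blue), "fx", "fy", "cx", "cy" (pixels), "world_to_cam" (4x4, takes a point from world to camera coordinates). Camera axes: x right, y down, z forward; pixel columns grow to the right and rows downward; lengths in m; the calibration is good to about 2 mm. A picture is of the moment at which its call begins. There is no depth.
- robot.close_job(): hands the job in; it is judged then, once.
The state is a dict: "time": time; "qpos": joint angles; "joint_vel": joint speeds; "tau": joint torques, N m; "ee_pos": TCP position; "tool_rot": TCP orientation; "ft_force": force on the tool from outside, world axes, zero at the start; "moment": the same for the moment, N m; "opening": finger opening in m; "grip_force": force on a finger pad.
Only numpy, scipy, OpenCV 4.12 (cv2) and the standard library are available. Lean on these libraries where they do the work, as an engineer would, in place of code of your own. Each camera call takes 0.05 s, during which the arm holds its last target. There are 200 camera calls.

## Task

The swatch binder shows the warm colours (red, orange, yellow); the customer wants the cool ones on the back of that leaf. Lift the leaf until it stands up on the rings by itself and let go of it there, then take it again from its other side and lay it down flat on the left, cool colours up. There is a finger tab on each face for this. Leave the things around the binder where they are.

Things in the scene. Friction and masses are not known exactly. Their poses are not given: they have to be found in the camera images.
- binder: Open ring binder, fixed to the worktop; origin on the worktop under the middle of the rings. Dark cover 124 (x) x 156 (y) x 7 mm. x axis: along the row of three steel rings (15 mm radius, centres 50 mm and tops 67 mm above the worktop); +y: its left. A page block lies on either side, 18 to 72 mm out from the x axis, top 47 mm above the worktop.
- leaf_axis (a point): Middle of the ring axis about which the leaf turns: 50 mm above the binder's origin, the axis along the binder's x. The leaf is a rigid off-white plate, about 0.1 kg, 110 mm along the axis, 5 mm thick, reaching from 10 to 108 mm from the axis; its mid plane passes through the axis. Its outer part overhangs the page block.
- leaf (a joint): Leaf angle about the ring axis. 0: flat on the right (binder -y), warm colours up; 1.57: standing straight up; 3.14 (its stop): flat on the left (+y), cool colours up. It turns stiffly (0.10 N m of friction, about 1 N at the tabs) and stays at whatever angle it is left.
- warm_tab (a point): Grip point on the red tab of the warm face (on top at the start). The tab stands square on the face, 92 mm from the axis, midway along the leaf's 110 mm: 30 mm along the axis, 8 mm thick, 36 mm tall. The point is mid tab, 27 mm off the leaf's mid plane. Pinched by its ends (30 mm apart, along the axis) the tab pivots between the fingers as the leaf swings, so the tool can stay pointing down.
- cool_tab (a point): The same point on the blue finger tab on the other, cool face, of the same size, right behind the red one. It hangs under the leaf at the start, points to the right (binder -y) when the leaf stands upright, and points up when the leaf has been turned.
- eraser: Bystander: white eraser in a blue sleeve, 23x42x13 mm, lying to the right of the binder; origin at the centre of its underside.
- pan_pack: Bystander: small clear pack of two paint pans (grey and yellow), 28x43x13 mm, to the left of the binder; origin at the centre of its underside.
- blue_pot: Bystander: white-lidded paint pot with blue paint, 46 mm across, 46 mm tall, at the back on the left, beside the white step stand of paint tubes (fixed: world x from 0.64, y from -0.10 to 0.20, tubes up to 0.21 m high); origin at the centre of its underside.
- carton: Bystander: white carton with blue and red print, 38x138x42 mm, well to the right of the binder, in front of the tall tube display (0.69 m high, fixed: world y below -0.20, its front at x = 0.51; swing the arm round in front of it); origin at the centre of its underside.

How it is judged:
By the outcome, as a careful person would: the job done as asked, in the order asked, and still so for the second after the job is handed in, with the robot touching nothing.
It also fails if it takes over 58 s, if anything falls off the work surface, if the arm or the gripper's body presses on something with over 40 N, if the wrist force passes 120 N, or if a joint passes its speed limit or range.

## Working session

There is one attempt and no reset: what is moved stays moved. The work goes in short steps, Python scripts to look and compute and a tool call to move; the robot and the scene stay as the last step left them, time stands still between calls to the robot, and variables do not carry over. Pictures are saved under pics/ and viewed, at most 10 in all, crops included, and the job is handed in when it is done.

Besides the shell and the picture viewer there is one more tool, called after ">>>" as name(argument=value, ...), one argument or row to a line, values as JSON. play_rows: Moves the arm, as the interface text tells. Its arguments: {"type":"object","properties":{"motion":{"type":"array"}},"required":["motion"]}

```bash
mkdir -p pics; cat > h.py <<'E'
import numpy as np, cv2
from cell import robot
from scipy.spatial.transform import Rotation as R
def ray(f,u,v,z):
    W=f["world_to_cam"]; Rm=W[:3,:3]; t=W[:3,3]; c=-Rm.T@t
    d=Rm.T@np.array([(u-f["cx"])/f["fx"],(v-f["cy"])/f["fy"],1]); return c+d*(z-c[2])/d[2]
def proj(f,p):
    q=f["world_to_cam"]@np.r_[p,1]; return np.array([f["fx"]*q[0]/q[2]+f["cx"],f["fy"]*q[1]/q[2]+f["cy"]])
def tri(f1,p1,f2,p2):
    A=[];
    for f,p in((f1,p1),(f2,p2)):
        W=f["world_to_cam"]; x=(p[0]-f["cx"])/f["fx"]; y=(p[1]-f["cy"])/f["fy"]
        A+= [x*W[2]-W[0], y*W[2]-W[1]]
    A=np.array(A); return np.linalg.lstsq(A[:,:3],-A[:,3],rcond=None)[0]
E
python3 - <<'E'
from h import *
for n in("scene","top"):
    f=robot.grab_frame(n); cv2.imwrite(f"pics/{n}0.png",f["img"][:,:,::-1])
    W=f["world_to_cam"]; print(n,-W[:3,:3].T@W[:3,3],W[2,:3],f["fx"])
s=robot.sense(); print(s["ee_pos"],s["tool_rot"],R.from_rotvec(s["tool_rot"]).as_matrix().round(3),s["time"])
E
```

```text
scene [-0.08242312 -0.98201297  0.85980929] [ 0.45240638  0.71087895 -0.53849753] 512.2400908000035
top [0.50922843 0.06527525 1.2361357 ] [ 0.06138227  0.015428   -0.99799509] 533.2115078641909
[0.23505302 0.63237339 0.24168089] [-5.56011671e-01 -3.09190415e+00  1.81086636e-03] [[-0.937  0.348 -0.   ]
 [ 0.348  0.937 -0.001]
 [-0.    -0.001 -1.   ]] 0.1
```

View pics/scene0.png

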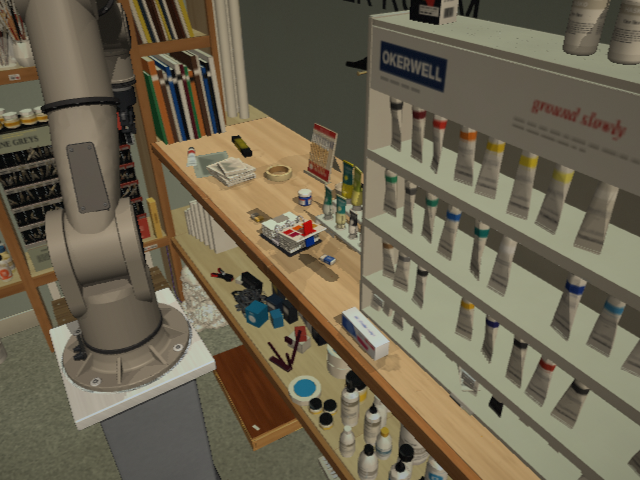

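View pics/top0.png

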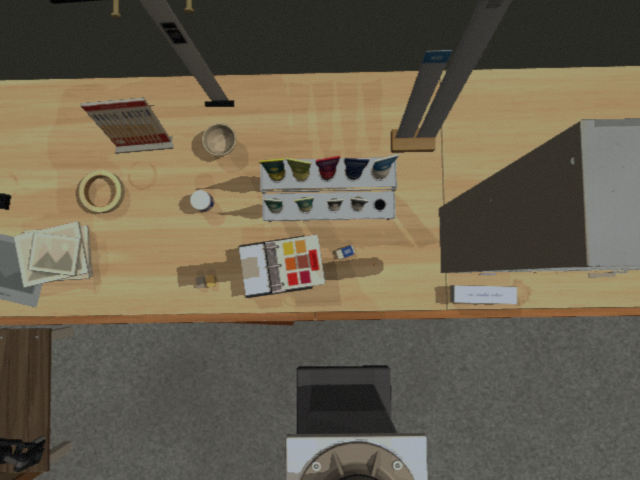

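The top view shows the binder around (281,265), the leaf with its colours and the red tab at about (314,260), the eraser at (345,253) and the pan pack at (205,281). I'll measure the red tab and the leaf.

```bash
python3 - <<'E'
from h import *
T=robot.grab_frame("top"); S=robot.grab_frame("scene")
def crop(f,x0,y0,w,h,s): return cv2.resize(f["img"][y0:y0+h,x0:x0+w,::-1],None,fx=s,fy=s,interpolation=cv2.INTER_CUBIC)
a=crop(T,225,220,140,90,5.5); cv2.imwrite("pics/t1.png",a)
b=crop(S,245,195,110,80,7); cv2.imwrite("pics/s1.png",b)
def red(f,x0,y0,x1,y1):
    m=cv2.inRange(cv2.cvtColor(f["img"],cv2.COLOR_RGB2HSV),(0,200,120),(4,255,255))|cv2.inRange(cv2.cvtColor(f["img"],cv2.COLOR_RGB2HSV),(174,200,120),(180,255,255))
    k=np.zeros_like(m);k[y0:y1,x0:x1]=m[y0:y1,x0:x1]
    n,l,st,c=cv2.connectedComponentsWithStats(k)
    for i in range(1,n):
        if st[i,4]>8:
            ys,xs=np.where(l==i); print(st[i],c[i],cv2.minAreaRect(np.c_[xs,ys].astype(np.float32)))
    return
red(T,225,220,365,310);print();red(S,245,195,355,275)
# leaf white outline in top
h=cv2.cvtColor(T["img"],cv2.COLOR_RGB2HSV)
for p in((282,238),(318,235),(324,284),(287,293)): print(p,ray(T,*p,.0525).round(4))
E
```

```text
[310 251   8  19  91] [313.0989011  259.71428571] ((313.2699890136719, 259.8899841308594), (18.526199340820312, 5.939697265625), 81.8698959350586)
[301 272   8  10  53] [304.54716981 276.49056604] ((304.5, 276.5), (9.0, 7.0), 90.0)
[288 274   9  11  77] [292.18181818 278.68831169] ((292.2076721191406, 278.66156005859375), (10.046813011169434, 7.442083835601807), 82.87498474121094)

[302 220  13  16 107] [307.6728972  227.76635514] ((306.5000305175781, 228.00003051757812), (11.180338859558105, 13.416407585144043), 63.43495178222656)
[284 230   8   4  18] [287.66666667 231.5       ] ((287.60003662109375, 231.6999969482422), (2.683281421661377, 6.7082037925720215), 63.43495178222656)
[291 232   7   4  15] [293.8        233.86666667] ((293.9000244140625, 233.800048828125), (2.236067771911621, 6.260990142822266), 63.43495178222656)
(282, 238) [0.6004 0.1568 0.0525]
(318, 235) [0.6057 0.0765 0.0525]
(324, 284) [0.4966 0.0651 0.0525]
(287, 293) [0.4781 0.1473 0.0525]
```

View pics/t1.png

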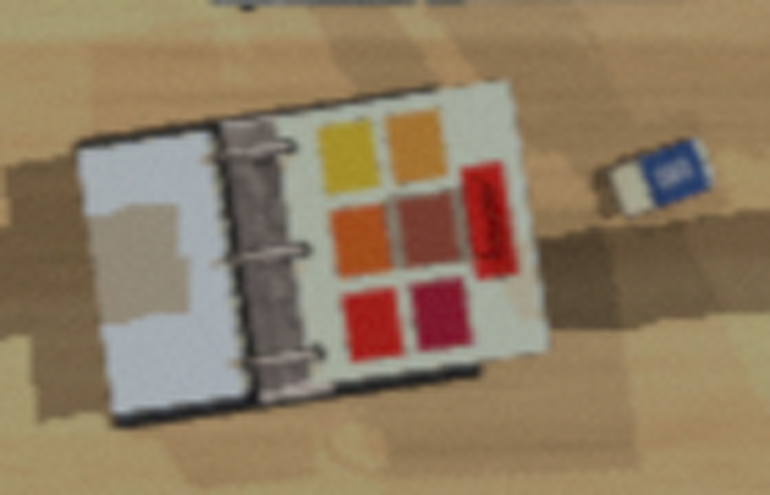

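View pics/s1.png

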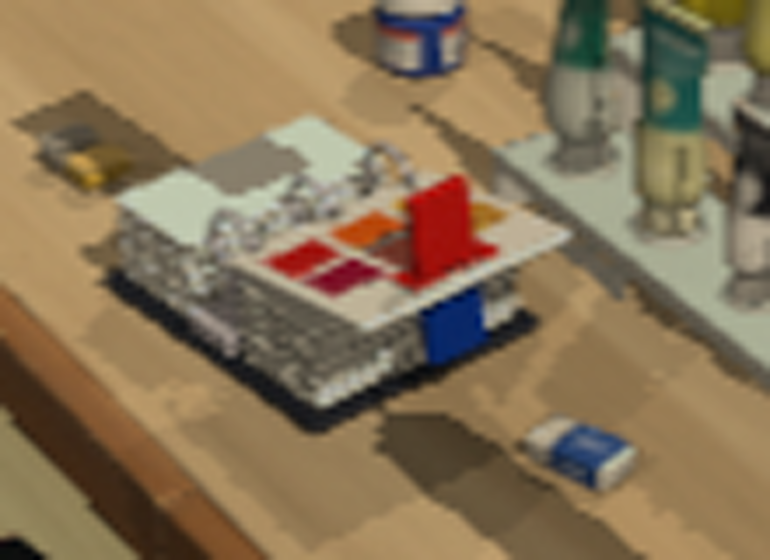

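The crops show the outer leaf corners at about (318.1,235.1) and (324.5,284.0). The red foot is centred at about (313.3,259.9), and the blue tab hangs below. I'll fix the binder frame, cross-check it and plan the approach.

```bash
cat >> h.py <<'E'
def shifts(targets,yaw=None,s=None):
    """world TCP targets -> normalised tool shifts from the present pose"""
    s=s or robot.sense(); M=R.from_rotvec(s["tool_rot"]).as_matrix()
    print("ee",np.round(s["ee_pos"],4),"yaw_y",np.arctan2(M[1,1],M[0,1]).round(4),"t",s["time"])
    for t in targets: print((M.T@(np.array(t)-s["ee_pos"])/.4).round(4).tolist())
    if yaw is not None: print("turn",((np.arctan2(M[1,1],M[0,1])-yaw)/np.pi).round(4))
E
python3 - <<'E'
from h import *
T=robot.grab_frame("top"); S=robot.grab_frame("scene")
a=ray(T,318.1,235.1,.0525); b=ray(T,324.5,284,.0525); x=(a-b)[:2]; L=np.linalg.norm(x); x/=L; y=np.array([-x[1],x[0]])
yaw=np.arctan2(x[1],x[0]); m=(a+b)[:2]/2
O=m+.108*y; print("L",L,"yaw",yaw,"O",O,"tab",m+.016*y,"tab foot ray",ray(T,313.3,259.9,.0525))
# rings (crop) mid
print("ring mid ray",ray(T,225+268/5.5,220+252/5.5,.065))
# cross-check in scene: crop/7+(245,195)
def c(px,py): return (px/7+245,py/7+195)
t=m+.016*y
for n,p,px in (("outer back corner",np.r_[a[:2],.0525],c(572,235)),("outer front corner",np.r_[b[:2],.0525],c(365,325)),
  ("tab top mid",np.r_[t,.0885],c(438,192))): print(n,proj(S,p),px)
print("tri back",tri(T,(318.1,235.1),S,c(572,235)),"front",tri(T,(324.5,284),S,c(365,325)))
shifts([np.r_[t+[0,.29],.242],np.r_[t,.20]],yaw)
E
```

```text
L 0.10952770358427064 yaw 0.1128176229184371 O [0.53888779 0.17743716] tab [0.54924501 0.08602202] tab foot ray [0.55041545 0.08788178 0.0525    ]
ring mid ray [0.53845825 0.1748608  0.065     ]
outer back corner [326.10532057 232.56765703] (326.7142857142857, 228.57142857142856)
outer front corner [296.14768084 246.15309572] (297.14285714285717, 241.42857142857144)
tab top mid [307.66081107 226.3241824 ] (307.57142857142856, 222.42857142857142)
tri back [0.60550462 0.0754556  0.06659012] front [0.49820826 0.06317435 0.0682282 ]
ee [0.2351 0.6326 0.2421] yaw_y 1.2149 t 0.3
[-0.9596, -0.3276, 0.0003]
[-1.2121, -1.0071, 0.1057]
turn 0.3508
```

```bash
python3 - <<'E'
from h import *
T=robot.grab_frame("top"); S=robot.grab_frame("scene")
c=lambda px,py:(px/7+245,py/7+195)
d=lambda px,py:(px/5.5+225,py/5.5+220)
for n,p,q,z in(("eraser +x-y",d(705,142),c(637,447),.013),("eraser +x+y",d(610,175),c(565,415),.013),
 ("left block far-left",d(78,150),c(310,116),.047),("left block near-left",d(112,415),c(118,195),.047),("pot lid",(201,201),(305,192.5),.046)):
    print(n,tri(T,p,S,q).round(4),"assumed z",z,"scene dv",(np.array(q)-proj(S,ray(T,*p,z))).round(1))
E
```

```text
eraser +x-y [ 0.5839 -0.0042  0.0143] assumed z 0.013 scene dv [ 1.1 -0.5]
eraser +x+y [0.5724 0.0347 0.0118] assumed z 0.013 scene dv [2.4 0.2]
left block far-left [0.5822 0.2536 0.0453] assumed z 0.047 scene dv [0.3 0.4]
left block near-left [0.476  0.2395 0.0471] assumed z 0.047 scene dv [ 1.5 -0. ]
pot lid [0.6901 0.3388 0.0432] assumed z 0.046 scene dv [1.2 0.6]
```

The other points match their known heights, so the calibration is good. The leaf's outer edge really is about 15 mm high, so the leaf starts at about 0.14 rad. Binder origin is about (0.5385, 0.175) and yaw about 0.117, which agrees across the leaf, rings and left block. Next is moving over the red tab.

>>> play_rows(
  motion=[
    [-1, -0.1, -0.08, 0, 0.04],
    [-1, -0.2, -0.17, 0, 0.08],
    [-1, -0.3, -0.25, 0, 0.12],
    [-1, -0.4, -0.33, 0, 0.16],
    [-1, -0.5, -0.42, 0, 0.2],
    [-1, -0.6, -0.5, 0, 0.24],
    [-1, -0.7, -0.58, 0, 0.28],
    [-1, -0.8, -0.66, 0, 0.32],
    [-1, -0.9, -0.75, 0, 0.35],
    [-1, -0.9, -0.75, 0, 0.35],
    [-1, -0.9, -0.75, 0, 0.35],
    [-1, -0.9, -0.75, 0, 0.35],
  ],
)

```text
time: 1.6
ee_pos: [0.468, 0.2263, 0.2424]
tool_rot: [-2.09, -2.345, -0.0]
ft_force: [0.3, 0.9, 0.3]
opening: 0.0855
grip_force: 0.0
```

```bash
python3 - <<'E'
from h import *
shifts([(.5487,.0882,.16),(.5487,.0882,.0814)],.117)
E
```

```text
ee [0.468  0.2263 0.2424] yaw_y 0.1151 t 1.6
[-0.3661, 0.1608, 0.2059]
[-0.3662, 0.1607, 0.4024]
turn -0.0006
```

>>> play_rows(
  motion=[
    [-1, -0.1, 0.05, 0, 0],
    [-1, -0.2, 0.1, 0, 0],
    [-1, -0.3, 0.14, 0.05, 0],
    [-1, -0.366, 0.161, 0.1, 0],
    [-1, -0.366, 0.161, 0.18, 0],
    [-1, -0.366, 0.161, 0.2, 0],
    [-1, -0.366, 0.161, 0.2, 0],
    [-1, -0.366, 0.161, 0.2, 0],
    [-1, -0.366, 0.161, 0.2, 0],
  ],
)

```text
time: 2.5
ee_pos: [0.5494, 0.0891, 0.1636]
tool_rot: [2.088, 2.347, 0.003]
ft_force: [0.3, -0.5, 0.3]
opening: 0.0853
grip_force: 0.0
```

```bash
python3 - <<'E'
from h import *
S=robot.grab_frame("scene");T=robot.grab_frame("top")
A=cv2.resize(S["img"][150:270,240:370,::-1],(400,370),interpolation=cv2.INTER_CUBIC)
B=cv2.resize(T["img"][200:320,225:355,::-1],(400,370),interpolation=cv2.INTER_CUBIC)
cv2.imwrite("pics/a1.png",np.hstack([A,B]))
shifts([(.5487,.0882,.0814)],.117)
E
```

```text
ee [0.5493 0.0888 0.1634] yaw_y 0.1164 t 2.6
[-0.0015, -0.0019, 0.2049]
turn -0.0002
```

View pics/a1.png

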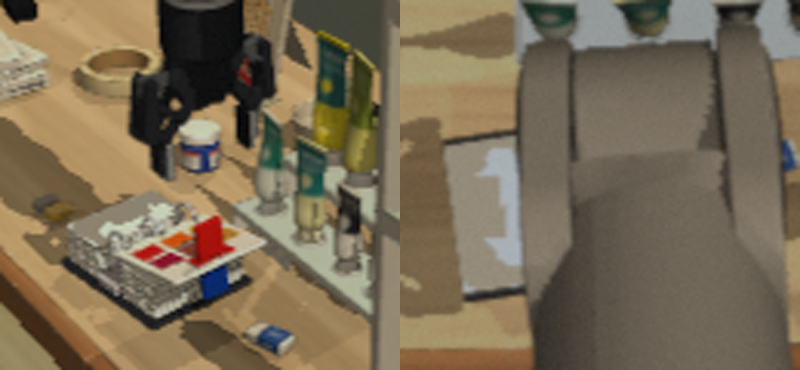

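The fingers straddle the red tab from above (fingertips at about (160,175) and (245,145) in the left crop, tab at (208,240)). Next I descend and close.

>>> play_rows(
  motion=[
    [-1, -0.001, -0.001, 0.06, 0],
    [-1, -0.001, -0.001, 0.12, 0],
    [-1, -0.001, -0.001, 0.17, 0],
    [-1, -0.001, -0.001, 0.202, 0],
    [-1, -0.001, -0.001, 0.202, 0],
    [-1, -0.001, -0.001, 0.202, 0],
    [-1, -0.001, -0.001, 0.202, 0],
    [0, -0.001, -0.001, 0.202, 0],
    [0.5, -0.001, -0.001, 0.202, 0],
    [1, -0.001, -0.001, 0.202, 0],
    [1, -0.001, -0.001, 0.202, 0],
    [1, -0.001, -0.001, 0.202, 0],
    [1, -0.001, -0.001, 0.202, 0],
    [1, -0.001, -0.001, 0.202, 0],
    [1, -0.001, -0.001, 0.202, 0],
    [1, -0.001, -0.001, 0.202, 0],
  ],
)

```text
time: 4.2
ee_pos: [0.5502, 0.0878, 0.0822]
tool_rot: [2.088, 2.344, 0.004]
ft_force: [8.1, 0.6, 0.0]
opening: 0.029
grip_force: 60.0
```

```bash
cat >> h.py <<'E'
O=np.array([.5385,.175]); YW=.117; X=np.array([np.cos(YW),np.sin(YW)]); Y=np.array([-X[1],X[0]])
def grip(th,s=1,r=.092,n=.027):
    u=np.array([-np.cos(th),np.sin(th)]); w=np.array([np.sin(th),np.cos(th)])*s
    p=r*u+n*w; return np.r_[O+p[0]*Y,.05+p[1]-.008]
E
python3 - <<'E'
from h import *
s=robot.sense(); print(s["ee_pos"],s["ft_force"],s["opening"],s["grip_force"])
th0=.138; g0=grip(th0); print("model grip",g0)
s["ee_pos"]=np.array(s["ee_pos"])
ths=np.linspace(th0,np.pi/2,19)[1:]
shifts([grip(t)-g0+s["ee_pos"] for t in ths],s=s)
E
```

```text
[0.55024834 0.08776435 0.08220593] [8.14957404 0.5663372  0.03971351] 0.028957341775061683 60.028806924819946
model grip [0.54870379 0.08818642 0.08139905]
ee [0.5502 0.0878 0.0822] yaw_y 0.1155 t 4.2
[0.0085, 0.0, -0.0171]
[0.0184, 0.0001, -0.0334]
[0.0295, 0.0001, -0.0489]
[0.0418, 0.0001, -0.0635]
[0.0552, 0.0002, -0.077]
[0.0697, 0.0002, -0.0894]
[0.0851, 0.0002, -0.1007]
[0.1014, 0.0002, -0.1106]
[0.1184, 0.0002, -0.1193]
[0.136, 0.0002, -0.1266]
[0.1542, 0.0002, -0.1324]
[0.1727, 0.0002, -0.1368]
[0.1916, 0.0002, -0.1397]
[0.2106, 0.0001, -0.1411]
[0.2297, 0.0001, -0.141]
[0.2487, 0.0001, -0.1393]
[0.2675, 0.0, -0.1362]
[0.286, -0.0, -0.1315]
```

>>> play_rows(
  motion=[
    [1, 0.0085, 0.003, -0.017, 0],
    [1, 0.0184, 0.003, -0.0334, 0],
    [1, 0.0295, 0.003, -0.049, 0],
    [1, 0.0418, 0.003, -0.0635, 0],
    [1, 0.0552, 0.003, -0.077, 0],
    [1, 0.0697, 0.003, -0.0894, 0],
    [1, 0.0851, 0.003, -0.1007, 0],
    [1, 0.1014, 0.003, -0.1106, 0],
    [1, 0.1184, 0.003, -0.1193, 0],
    [1, 0.1184, 0.003, -0.1193, 0],
    [1, 0.1184, 0.003, -0.1193, 0],
  ],
)

```text
time: 5.3
ee_pos: [0.5443, 0.1344, 0.1293]
tool_rot: [2.089, 2.346, -0.0]
ft_force: [2.4, -3.3, -1.8]
opening: 0.0289
grip_force: 60.2
```

```bash
python3 - <<'E'
from h import *
s=robot.sense(); print(s["ee_pos"],s["ft_force"],s["opening"],s["grip_force"])
p=np.array(s["ee_pos"]); q=p[:2]-O; print("binder y,z rel",q@Y,p[2]+.008-.05, "r",np.hypot(q@Y,p[2]+.008-.05), "nominal",np.hypot(.092,.027))
print("theta",np.arctan2(p[2]-.042,-(q@Y))-np.arctan2(.027,.092))
E
```

```text
[0.54431191 0.13442646 0.12930158] [ 2.37805287 -3.34723649 -1.75817591] 0.028925526281786254 60.172433853149414
binder y,z rel -0.04097459546018379 0.08730158061638592 r 0.09643901415529424 nominal 0.09588013350011565
theta 0.8465088744466968
```

```bash
python3 - <<'E'
from h import *
s=robot.sense(); p=np.array(s["ee_pos"])
shifts([grip(t)+(p-grip(.8465)) for t in np.linspace(.8465,np.pi/2,10)[1:]],s=s)
E
```

```text
ee [0.5443 0.1344 0.1293] yaw_y 0.1154 t 5.3
[0.0178, -0.0, -0.0075]
[0.0361, -0.0001, -0.0135]
[0.0548, -0.0001, -0.0181]
[0.0739, -0.0001, -0.0211]
[0.0931, -0.0001, -0.0226]
[0.1124, -0.0002, -0.0225]
[0.1316, -0.0002, -0.0209]
[0.1506, -0.0002, -0.0178]
[0.1693, -0.0003, -0.0131]
```

>>> play_rows(
  motion=[
    [1, 0.0178, 0, -0.0075, 0],
    [1, 0.0361, 0, -0.0135, 0],
    [1, 0.0548, 0, -0.018, 0],
    [1, 0.0739, 0, -0.021, 0],
    [1, 0.0931, 0, -0.0225, 0],
    [1, 0.1124, 0, -0.0225, 0],
    [1, 0.1316, 0, -0.021, 0],
    [1, 0.1506, 0, -0.018, 0],
    [1, 0.1693, 0, -0.013, 0],
    [1, 0.1693, 0, -0.013, 0],
    [1, 0.1693, 0, -0.013, 0],
    [1, 0.1693, 0, -0.013, 0],
  ],
)

```text
time: 6.5
ee_pos: [0.5357, 0.2022, 0.1346]
tool_rot: [-2.089, -2.345, 0.001]
ft_force: [-7.2, -1.2, 9.5]
opening: 0.0285
grip_force: 58.6
```

```bash
python3 - <<'E'
from h import *
s=robot.sense(); print(s["ft_force"],s["opening"])
p=np.array(s["ee_pos"]); q=p[:2]-O; a,b=q@Y,p[2]+.008-.05
print("binder y,z",a,b,"r",np.hypot(a,b),"theta",np.arctan2(b,-a)-np.arctan2(.027,.092))
S=robot.grab_frame("scene")
cv2.imwrite("pics/a2.png",cv2.resize(S["img"][150:270,240:370,::-1],(780,720))[100:600])
E
```

```text
[-7.23634669 -1.16442006  9.47726801] 0.0284872881751414
binder y,z 0.027341733577060143 0.09260670377967707 r 0.09655864528842456 theta 1.5724228555177695
```

View pics/a2.png

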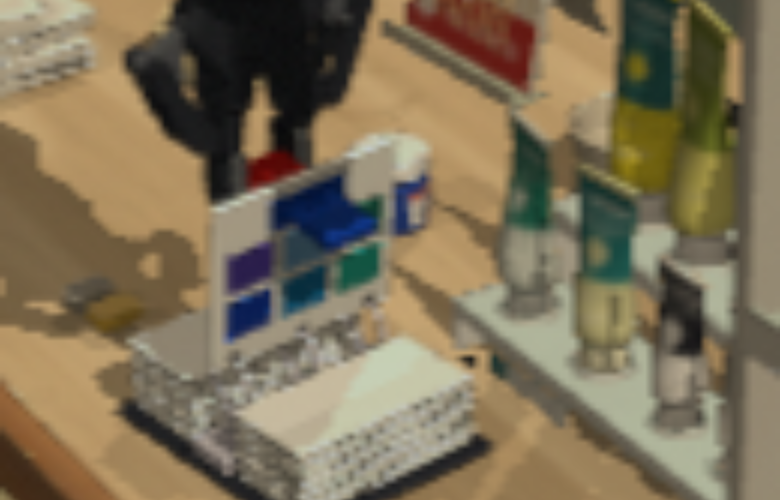

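The leaf stands upright with the blue tab at about (335,215), facing right. I'll release slowly, then rise.

>>> play_rows(
  motion=[
    [0.3, 0, 0, 0, 0],
    [0, 0, 0, 0, 0],
    [-0.4, 0, 0, 0, 0],
    [-1, 0, 0, 0, 0],
    [-1, 0, 0, 0, 0],
    [-1, 0, 0, 0, 0],
    [-1, 0, 0, 0, 0],
    [-1, 0, 0, 0, 0],
    [-1, 0, 0, 0, 0],
    [-1, 0, 0, -0.04, 0],
    [-1, 0, 0, -0.1, 0],
    [-1, 0, 0, -0.17, 0],
    [-1, 0, 0, -0.22, 0],
    [-1, 0, 0, -0.22, 0],
    [-1, 0, 0, -0.22, 0],
    [-1, 0, 0, -0.22, 0],
    [-1, 0, 0, -0.22, 0],
    [-1, 0, 0, -0.22, 0],
  ],
)

```text
time: 8.35
ee_pos: [0.5362, 0.2019, 0.2218]
tool_rot: [-2.09, -2.346, 0.002]
ft_force: [0.5, 0.4, 0.1]
opening: 0.0856
grip_force: 0.0
```

```bash
python3 - <<'E'
from h import *
S=robot.grab_frame("scene")
A=cv2.resize(S["img"][150:270,240:370,::-1],(780,720)); cv2.imwrite("pics/a3.png",A[100:600])
g=grip(np.pi/2,-1); print(g); shifts([np.r_[g[:2],.2226],g],YW)
E
```

```text
[0.5416518  0.14818459 0.134     ]
ee [0.5363 0.2019 0.2219] yaw_y 0.1153 t 8.4
[-0.135, -0.0022, -0.0017]
[-0.1348, -0.002, 0.2198]
turn -0.0005
```

View pics/a3.png

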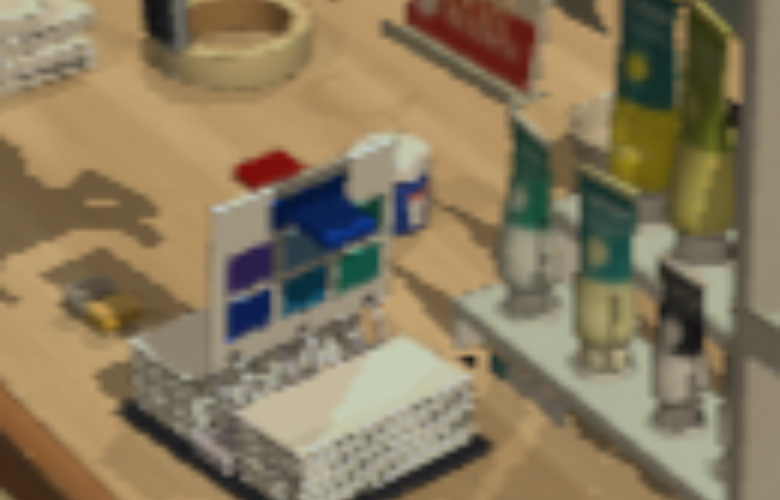

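The leaf stands by itself with the hand clear above it. Next I cross to the blue tab and take it.

>>> play_rows(
  motion=[
    [-1, -0.05, 0, 0, 0],
    [-1, -0.11, 0, 0, 0],
    [-1, -0.135, 0, 0, 0],
    [-1, -0.135, 0, 0, 0],
    [-1, -0.135, 0, 0, 0],
    [-1, -0.135, 0, 0.07, 0],
    [-1, -0.135, 0, 0.14, 0],
    [-1, -0.135, 0, 0.19, 0],
    [-1, -0.135, 0, 0.218, 0],
    [-1, -0.135, 0, 0.218, 0],
    [-1, -0.135, 0, 0.218, 0],
    [-1, -0.135, 0, 0.218, 0],
  ],
)

```text
time: 9.6
ee_pos: [0.5433, 0.1488, 0.1363]
tool_rot: [2.089, 2.346, 0.002]
ft_force: [-0.2, -0.2, -0.3]
opening: 0.0855
grip_force: 0.0
```

>>> play_rows(
  motion=[
    [0, 0, 0, 0, 0],
    [0.5, 0, 0, 0, 0],
    [1, 0, 0, 0, 0],
    [1, 0, 0, 0, 0],
    [1, 0, 0, 0, 0],
    [1, 0, 0, 0, 0],
    [1, 0, 0, 0, 0],
    [1, 0, 0, 0, 0],
    [1, 0, 0, 0, 0],
  ],
)

```text
time: 10.5
ee_pos: [0.5426, 0.1481, 0.1355]
tool_rot: [-2.09, -2.346, 0.0]
ft_force: [-3.1, -2.9, 7.8]
opening: 0.0287
grip_force: 58.7
```

```bash
python3 - <<'E'
from h import *
s=robot.sense(); print(s["ft_force"],s["opening"],s["grip_force"])
p=np.array(s["ee_pos"]); q=p[:2]-O; print("binder y,z",q@Y,p[2]-.042)
g0=grip(np.pi/2,-1)
shifts([grip(t,-1)-g0+p for t in np.linspace(np.pi/2,np.pi,21)[1:]],s=s)
E
```

```text
[-3.09087931 -2.9293501   7.84956899] 0.02874671301481696 58.68317663669586
binder y,z -0.027168471238346467 0.09354553889285147
ee [0.5426 0.1481 0.1355] yaw_y 0.1153 t 10.5
[0.0183, -0.0, -0.0046]
[0.0368, -0.0001, -0.0077]
[0.0556, -0.0001, -0.0094]
[0.0744, -0.0001, -0.0096]
[0.0932, -0.0002, -0.0083]
[0.1118, -0.0002, -0.0056]
[0.1301, -0.0002, -0.0014]
[0.1481, -0.0002, 0.0042]
[0.1655, -0.0003, 0.0113]
[0.1824, -0.0003, 0.0196]
[0.1986, -0.0003, 0.0293]
[0.2139, -0.0003, 0.0402]
[0.2283, -0.0004, 0.0523]
[0.2418, -0.0004, 0.0654]
[0.2542, -0.0004, 0.0796]
[0.2654, -0.0004, 0.0947]
[0.2754, -0.0004, 0.1107]
[0.2841, -0.0004, 0.1273]
[0.2915, -0.0004, 0.1446]
[0.2975, -0.0004, 0.1625]
```

>>> play_rows(
  motion=[
    [1, 0.0183, 0, -0.0046, 0],
    [1, 0.0368, 0, -0.0077, 0],
    [1, 0.0556, 0, -0.0094, 0],
    [1, 0.0744, 0, -0.0096, 0],
    [1, 0.0932, 0, -0.0083, 0],
    [1, 0.1118, 0, -0.0056, 0],
    [1, 0.1301, 0, -0.0014, 0],
    [1, 0.1481, 0, 0.0042, 0],
    [1, 0.1655, 0, 0.0113, 0],
    [1, 0.1824, 0, 0.0196, 0],
    [1, 0.1986, 0, 0.0293, 0],
    [1, 0.2139, 0, 0.0402, 0],
    [1, 0.2139, 0, 0.0402, 0],
    [1, 0.2139, 0, 0.0402, 0],
  ],
)

```text
time: 11.9
ee_pos: [0.5317, 0.2314, 0.1183]
tool_rot: [-2.09, -2.346, 0.007]
ft_force: [-3.8, -8.7, -0.7]
opening: 0.0285
grip_force: 88.8
```

```bash
python3 - <<'E'
from h import *
s=robot.sense(); print(s["ft_force"],s["opening"],s["grip_force"])
p=np.array(s["ee_pos"]); q=p[:2]-O; a,b=q@Y,p[2]-.042; th=np.arctan2(b,-a)+np.arctan2(.027,.092); print("binder",a,b,np.hypot(a,b),"th",th)
g0=grip(th,-1)
shifts([grip(t,-1)-g0+p for t in np.linspace(th,np.pi,10)[1:]],s=s)
E
```

```text
[-3.78187762 -8.65381436 -0.69580908] 0.02849825867508671 88.76846058759838
binder 0.056807581249941695 0.07632450474252167 0.09514479130073249 th 2.4960960004059416
ee [0.5317 0.2314 0.1183] yaw_y 0.1152 t 11.9
[0.0134, 0.0, 0.0107]
[0.0261, 0.0, 0.0224]
[0.0379, 0.0, 0.0349]
[0.0487, 0.0001, 0.0482]
[0.0586, 0.0001, 0.0623]
[0.0674, 0.0001, 0.077]
[0.0751, 0.0002, 0.0924]
[0.0818, 0.0002, 0.1082]
[0.0872, 0.0003, 0.1245]
```

>>> play_rows(
  motion=[
    [1, 0.013, 0, 0.0107, 0],
    [1, 0.0255, 0, 0.0224, 0],
    [1, 0.037, 0, 0.035, 0],
    [1, 0.0475, 0, 0.048, 0],
    [1, 0.057, 0, 0.0623, 0],
    [1, 0.0655, 0, 0.077, 0],
    [1, 0.073, 0, 0.0924, 0],
    [1, 0.079, 0, 0.108, 0],
    [1, 0.084, 0, 0.122, 0],
    [1, 0.084, 0, 0.122, 0],
    [1, 0.084, 0, 0.122, 0],
  ],
)

```text
time: 13.0
ee_pos: [0.5271, 0.267, 0.0697]
tool_rot: [-2.087, -2.345, 0.005]
ft_force: [-9.7, 1.6, 2.7]
opening: 0.0285
grip_force: 83.0
```

```bash
python3 - <<'E'
from h import *
s=robot.sense(); print(s["ft_force"],s["opening"],s["grip_force"])
p=np.array(s["ee_pos"]); q=p[:2]-O; a,b=q@Y,p[2]-.042; print("binder",a,b,np.hypot(a,b),"th",np.arctan2(b,-a)+np.arctan2(.027,.092))
S=robot.grab_frame("scene")
A=cv2.resize(S["img"][150:270,220:350,::-1],(780,720)); cv2.imwrite("pics/a4.png",A[100:600])
E
```

```text
[-9.69333841  1.58682471  2.71896297] 0.028533148466149447 82.95493125915527
binder 0.09265472913833399 0.027661664611934096 0.0966957419993309 th 3.136933536021061
```

View pics/a4.png

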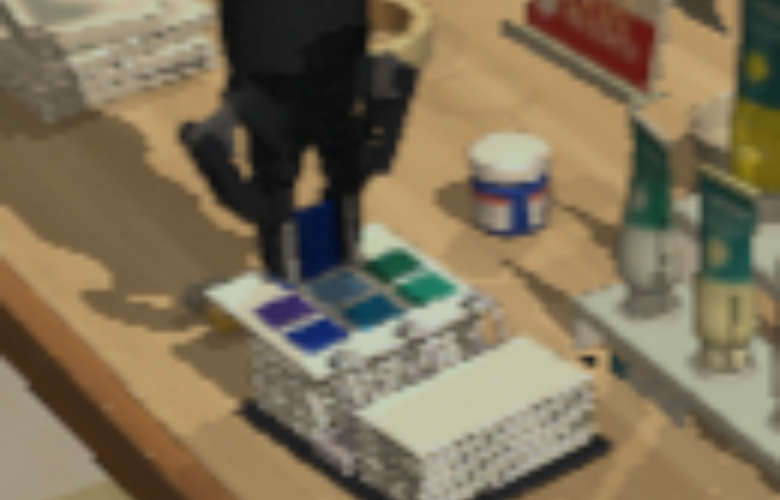

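The leaf lies about flat on the left with the cool colours up and the blue tab in the fingers. I'll press gently to seat it on its stop, then check the force.

>>> play_rows(
  motion=[
    [1, 0, 0, 0.002, 0],
    [1, 0, 0, 0.004, 0],
    [1, 0, 0, 0.006, 0],
    [1, 0, 0, 0.006, 0],
  ],
)

```text
time: 13.45
ee_pos: [0.527, 0.2674, 0.0678]
tool_rot: [-2.086, -2.345, 0.004]
ft_force: [-14.5, 3.3, 11.9]
opening: 0.0289
grip_force: 84.4
```

Fz has risen to 12 N, so the leaf is on its stop. Now release and rise.

>>> play_rows(
  motion=[
    [0.3, 0, 0, 0, 0],
    [0, 0, 0, -0.004, 0],
    [-0.4, 0, 0, -0.006, 0],
    [-1, 0, 0, -0.006, 0],
    [-1, 0, 0, -0.006, 0],
    [-1, 0, 0, -0.006, 0],
    [-1, 0, 0, -0.006, 0],
    [-1, 0, 0, -0.006, 0],
    [-1, 0, 0, -0.04, 0],
    [-1, 0, 0, -0.1, 0],
    [-1, 0, 0, -0.2, 0],
    [-1, 0, 0, -0.3, 0],
    [-1, 0, 0, -0.4, 0],
    [-1, 0, 0, -0.4, 0],
    [-1, 0, 0, -0.4, 0],
    [-1, 0, 0, -0.4, 0],
    [-1, 0, 0, -0.4, 0],
  ],
)

```text
time: 15.15
ee_pos: [0.5285, 0.2665, 0.2272]
tool_rot: [-2.09, -2.346, 0.003]
ft_force: [0.7, -0.3, 0.2]
opening: 0.0851
grip_force: 0.0
```

```bash
python3 - <<'E'
from h import *
s=robot.sense(); print(s["ft_force"],s["time"])
S=robot.grab_frame("scene")
A=cv2.resize(S["img"][150:270,220:350,::-1],(780,720)); cv2.imwrite("pics/a5.png",A[100:600])
for n,d in (("outer back",.055),("outer front",-.055)):
    for th in(3.0,3.14):
        P=np.r_[O+d*X+(-.108*np.cos(th))*Y,.05+.108*np.sin(th)+.0025]; uv=proj(S,P); print(n,th,(uv-[220,150])*6-[0,100])
E
```

```text
[ 0.70082823 -0.26016175  0.2128761 ] 15.15
outer back 3.0 [378.58144631 206.86252612]
outer back 3.14 [378.85757905 230.86812137]
outer front 3.0 [203.98660244 275.27767093]
outer front 3.14 [205.24808627 299.79116602]
```

View pics/a5.png

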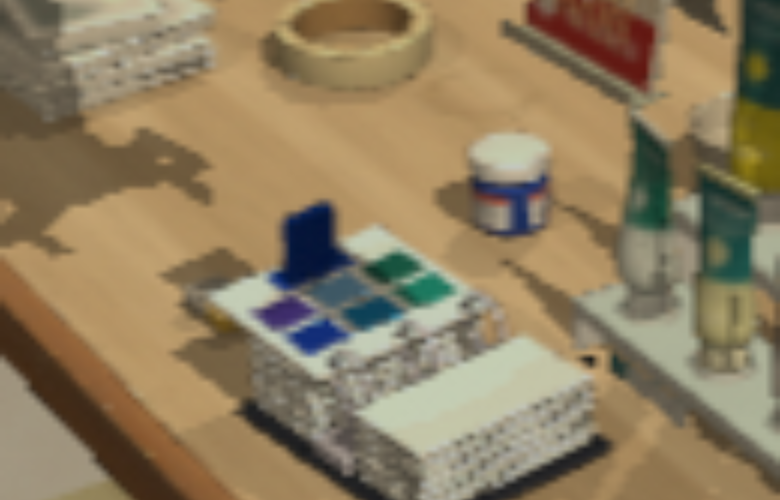

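The leaf lies flat on the left with its corners at about (378,227) and (203,292). That agrees with the fully turned prediction to under 1.5 camera pixels, and the hand is clear.

```bash
python3 -c "
from cell import robot
print(robot.close_job())"
```

```text
the job is handed in; nothing more can be done
None
```

I stood the leaf upright by its red tab and let go, then took the blue tab and laid it flat on the left, cool colours up; I touched nothing else and handed in at about 15 s, with no verdict returned.

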